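# Load assay cartridges into the tilted rail tube

### The job

Lift the spent orange-nosed cartridge off the loader's ledge and put it in the yellow discard tray. Then load the two fresh blue-nosed cartridges from the bench into the tilted rail tube, nose first (nose downhill, like the one already in it), one after the other: lay each flat on the level ledge, let go, then push it from behind over the brow so that it slides home against the one before. Leave the bottles, the tube rack and the petri dish where they stand.

Things in the scene. Friction and masses are not known exactly. Their poses are not given: they have to be found in the camera images.
- loader: Fixed gravity loader, a grey stand, 235 x 60 mm. Origin on the bench; own x points from the ledge to the downhill end, z up. Level ledge: deck top at z = 128 mm, from x = -36 (open rear edge) to x = +40 mm (brow, where a 35 degree slope begins). Deck and rail are slippery (friction about 0.25): pushed far enough over the brow to tip, a cartridge slides down by itself.
- ledge (a point): Point on the ledge's deck where to lay a cartridge (its origin here), 10 mm behind the loader's origin in own x, z = 128 mm; axes as the loader's. Guides 5 mm high stand either side of the deck: 46 mm apart from the rear edge to 20 mm ahead of this point, then a funnel narrows to 33 mm at the brow, 50 mm ahead. Pushing until the tail is 5 mm short of the brow is ample.
- rail: Tilted rail tube, fixed to the loader. Origin: middle of the brow, on the sliding floor; own x points downhill along the floor, 35 degrees below level, z square to the floor. Side walls 33 mm apart; from x = 50 to 180 mm lips 7.5 mm above the floor cover the base plate's sides and leave an 18 mm slot for the rib. End stop at x = 180 mm. Cartridges at home: origins at x = about 159, 117, 75 mm.
- cart_a: Fresh cartridge, white with blue nose, lying flat on the bench, facing any way. 42 (own x) x 30 mm base plate, 5 mm thick; on it, flush with the tail, a grip rib 24 long, 12 wide, its top 19 mm above the underside, its centre 9 mm from the origin towards the tail. Origin: centre of the underside; +x points to the nose (rounded end, 21 mm ahead), z up. About 30 g.
- cart_b: Second fresh cartridge, same as cart_a (white, blue nose), lying flat on the bench, facing any way. 42 (own x) x 30 mm base plate, 5 mm thick; on it, flush with the tail, a grip rib 24 long, 12 wide, its top 19 mm above the underside, its centre 9 mm from the origin towards the tail. Origin: centre of the underside; +x points to the nose (rounded end, 21 mm ahead), z up. About 30 g.
- cart_home: Fresh cartridge already in the tube, nose down against the end stop. Same shape: 42 (own x) x 30 mm base plate, 5 mm thick; on it, flush with the tail, a grip rib 24 long, 12 wide, its top 19 mm above the underside, its centre 9 mm from the origin towards the tail. Origin: centre of the underside; +x points to the nose (rounded end, 21 mm ahead), z up. About 30 g.
- cart_spent: Spent cartridge, beige with orange nose, flat on the ledge, roughly along it, nose towards the tube. 42 (own x) x 30 mm base plate, 5 mm thick; on it, flush with the tail, a grip rib 24 long, 12 wide, its top 19 mm above the underside, its centre 9 mm from the origin towards the tail. Origin: centre of the underside; +x points to the nose (rounded end, 21 mm ahead), z up. About 30 g.
- discard_tray: Fixed yellow open tray for spent cartridges, 100 (own x) x 76 (own y) x 16 mm, walls and floor 3 mm thick. Origin: centre of its underside
- amber_bottle: Bystander: amber dropper bottle with black cap, 42 mm diameter, 89 mm tall, upright. Origin: centre of its underside
- wash_bottle: Bystander: white bottle with red cap, 50 mm diameter, 105 mm tall, upright beside the rail tube. Origin: centre of its underside
- tube_rack: Bystander: blue rack with small tubes, 48 (own x) x 126 (own y) x 54 mm. Origin: centre of its underside
- dish: Bystander: closed clear petri dish, 62 mm diameter, 14 mm tall. Origin: centre of its underside
There are look-alikes about, which are no part of the job. Leave any red look-alike of the cart_spent alone. What is shaped like the cart_b but red is not meant.

How it is judged:
On the way, in this order (a step that is already met when the one before it is completed fails the run):
1. the spent cartridge lies in the discard tray, let go (x of cart_spent in the frame of discard_tray between -0.04 and 0.04 m and y of cart_spent in the frame of discard_tray between -0.032 and 0.032 m and z of cart_spent in the frame of discard_tray between -0.002 and 0.03 m and linear speed of cart_spent below 0.02 m/s and contact force between cart_spent and the fingers below 0.1 N), for 0.2 s.
2. a fresh cartridge lies flat on the ledge, let go (((x of cart_a in the frame of loader between -0.032 and 0.034 m and y of cart_a in the frame of loader between -0.012 and 0.012 m and z of cart_a in the frame of loader between 0.124 and 0.133 m and angle between cart_a's own x axis and vertical between 1.47 and 1.67 rad and angle between cart_a's own z axis and vertical below 0.12 rad and contact force between cart_a and the fingers below 0.3 N and linear speed of cart_a below 0.02 m/s) or (x of cart_b in the frame of loader between -0.032 and 0.034 m and y of cart_b in the frame of loader between -0.012 and 0.012 m and z of cart_b in the frame of loader between 0.124 and 0.133 m and angle between cart_b's own x axis and vertical between 1.47 and 1.67 rad and angle between cart_b's own z axis and vertical below 0.12 rad and contact force between cart_b and the fingers below 0.3 N and linear speed of cart_b below 0.02 m/s))), for 0.1 s.
3. that cartridge has slid home in the tube, nose downhill (((x of cart_a in the frame of rail between 0.11 and 0.165 m and y of cart_a in the frame of rail between -0.004 and 0.004 m and z of cart_a in the frame of rail between -0.003 and 0.004 m and angle between cart_a's own x axis and vertical between 2.03 and 2.33 rad and linear speed of cart_a below 0.02 m/s) or (x of cart_b in the frame of rail between 0.11 and 0.165 m and y of cart_b in the frame of rail between -0.004 and 0.004 m and z of cart_b in the frame of rail between -0.003 and 0.004 m and angle between cart_b's own x axis and vertical between 2.03 and 2.33 rad and linear speed of cart_b below 0.02 m/s))), for 0.1 s.
4. the other fresh cartridge lies flat on the ledge, let go ((((x of cart_a in the frame of rail between 0.069 and 0.165 m and y of cart_a in the frame of rail between -0.004 and 0.004 m and z of cart_a in the frame of rail between -0.003 and 0.004 m and angle between cart_a's own x axis and vertical between 2.03 and 2.33 rad and linear speed of cart_a below 0.02 m/s) and (x of cart_b in the frame of loader between -0.032 and 0.034 m and y of cart_b in the frame of loader between -0.012 and 0.012 m and z of cart_b in the frame of loader between 0.124 and 0.133 m and angle between cart_b's own x axis and vertical between 1.47 and 1.67 rad and angle between cart_b's own z axis and vertical below 0.12 rad and contact force between cart_b and the fingers below 0.3 N and linear speed of cart_b below 0.02 m/s)) or ((x of cart_b in the frame of rail between 0.069 and 0.165 m and y of cart_b in the frame of rail between -0.004 and 0.004 m and z of cart_b in the frame of rail between -0.003 and 0.004 m and angle between cart_b's own x axis and vertical between 2.03 and 2.33 rad and linear speed of cart_b below 0.02 m/s) and (x of cart_a in the frame of loader between -0.032 and 0.034 m and y of cart_a in the frame of loader between -0.012 and 0.012 m and z of cart_a in the frame of loader between 0.124 and 0.133 m and angle between cart_a's own x axis and vertical between 1.47 and 1.67 rad and angle between cart_a's own z axis and vertical below 0.12 rad and contact force between cart_a and the fingers below 0.3 N and linear speed of cart_a below 0.02 m/s)))), for 0.1 s.
5. both fresh cartridges are home in the tube (x of cart_a in the frame of rail between 0.069 and 0.165 m and y of cart_a in the frame of rail between -0.004 and 0.004 m and z of cart_a in the frame of rail between -0.003 and 0.004 m and angle between cart_a's own x axis and vertical between 2.03 and 2.33 rad and linear speed of each of cart_a, cart_b below 0.02 m/s and x of cart_b in the frame of rail between 0.069 and 0.165 m and y of cart_b in the frame of rail between -0.004 and 0.004 m and z of cart_b in the frame of rail between -0.003 and 0.004 m and angle between cart_b's own x axis and vertical between 2.03 and 2.33 rad), for 0.1 s.
At the end, for the whole second after the job is handed in: All three blue-nosed cartridges lie at rest between the rail tube's walls under its lips, noses downhill, pushed up against the end stop and one another (no gap of more than about 6 mm in all), and the spent cartridge lies released inside the discard tray (all of step 1 and all of step 5 and x of cart_home in the frame of rail between 0.069 and 0.165 m and y of cart_home in the frame of rail between -0.004 and 0.004 m and z of cart_home in the frame of rail between -0.003 and 0.004 m and angle between cart_home's own x axis and vertical between 2.03 and 2.33 rad and linear speed of cart_home below 0.02 m/s); the robot touches nothing.
It fails at once if the amber bottle is moved by more than 25 mm or tipped (distance of amber_bottle from where it was at the start of the episode above 0.025 m or angle between amber_bottle's own z axis and vertical above 0.3 rad).
It fails at once if the red-capped bottle is moved by more than 25 mm or tipped (distance of wash_bottle from where it was at the start of the episode above 0.025 m or angle between wash_bottle's own z axis and vertical above 0.3 rad).
It fails at once if the blue tube rack is moved by more than 25 mm or tipped (distance of tube_rack from where it was at the start of the episode above 0.025 m or angle between tube_rack's own z axis and vertical above 0.3 rad).
It fails at once if the petri dish is moved by more than 25 mm or tipped (distance of dish from where it was at the start of the episode above 0.025 m or angle between dish's own z axis and vertical above 0.3 rad).
It also fails if it takes over 72 s, if anything falls off the work surface, if the arm or the gripper's body presses on something with over 40 N, if the wrist force passes 120 N, or if a joint passes its speed limit or range.

### The arm

A 7-joint arm with a two-finger parallel gripper is mounted at the origin on a cart in front of the work surface, level with it; the furniture and walls round the work are solid. World frame = base frame: x ahead of the robot, y to its left, z up, the work surface at z = 0. Lengths are in m, angles in rad, forces in N, time in s.
With the tool pointing down it reaches from about 0.4 to 0.875 m from the base axis. Payload 6.5 kg.
Tool frame: the origin (TCP) lies midway between the tips of the shut fingers; the grasp point (between the pads) lies 19 mm behind it; z points along the fingers, y is the line along which they close (so a half turn about z gives the same grasp; the last joint's range is limited). The gripper opens to 85 mm and grips with 20 to 120 N. Pads are 22 mm wide; open, the fingers measure 114 mm over their backs; the gripper's body (76 mm by 85 mm) begins 54 mm behind the grasp point. The pads swing forward as they close: fully open they stand 13 mm farther back than shut.
Start: joints at [-1.362, 0.536, -0.004, 1.538, 0.003, 1.067, -0.071], TCP at [0.176, 0.626, 0.231] pointing down, gripper open.
Joint ranges: [-2.7, 2.7], [-0.37, 2.16], [-1.27, 1.26], [0.24, 2.4], [-1.31, 4.45], [0.19, 1.91], [-2.76, 2.76]. Speed limits (rad/s): [2.39, 2.39, 3.14, 3.14, 3.14, 3.14, 3.14].

### API

Orientations are given as a 3x3 rotation matrix whose columns are the frame's x, y, z axes.
In Python, from cell import bot gives the robot as it stands.
- The arm moves only by the shell command python3 -m crank 'ROWS' [FORCE]. ROWS is JSON, a list that holds one entry, the list of rows, each a list of 7 numbers: the shift along the tool's x, y, z in m, then the turn, a rotation vector about the tool's x, y, z in rad, then the finger opening in m, from 0 to 0.0854. In form: [[[tx, ty, tz, ax, ay, az, fingers], ...]]. A call has exactly 5 rows; each row is the pose to reach, as a shift and turn from the pose commanded when the call began, along the tool's axes at that moment; what a row does not reach only later rows make up. A row lasts 1/8 s, in which the tool goes at most 62.5 mm and 10.7 degrees, less where a joint would pass 70% of its speed; a pose out of reach is approached as far as the arm can. A call with a gripper value outside its range is refused whole. The fingers move at their own pace and stop on an object; FORCE is the grip in N (left out, the last holds). Time passes only in rows, so rows that repeat a pose let the fingers close, or fill a call up. It gives the time, the measured TCP pose, the force, the opening and the grip force at its end, in the units of the state.
- bot.state(): the state, without advancing time (a new reading comes with each control period).
- bot.snapshot(name): name is "scene" or "top" or "wrist"; returns a dict with "image" (384x512x3 uint8, red, green, blue), "mtx" (3x3 intrinsics, pixels), "dist_coeffs" ([k1, k2, p1, p2, k3] as OpenCV has them; the pictures are not rectified), "world_to_cam" (4x4, takes a point from world to camera coordinates); the wrist camera has in their place "hand_eye" (4x4, takes a point from camera to tool coordinates, whose origin is the TCP and whose axes are the flange's). Camera axes: x right, y down, z forward; pixel columns grow to the right and rows downward; lengths in m; the calibration is good to about 2 mm. A picture is of the moment at which its call begins: read the wrist's pose just before it. There is no depth.
- bot.sign_off(): hands the job in; it is judged then, once.
The state is a dict: "time": time; "joint_pos": joint angles; "qd": joint speeds; "joint_efforts": joint torques, N m; "eef_pos": TCP position; "tool_rot": TCP orientation; "force": force on the tool from outside, world axes, zero at the start; "wrist_torque": the same for the moment, N m; "grip_width": finger opening in m; "grasp_force": force on a finger pad.
Only numpy, scipy, OpenCV 4.12 (cv2) and the standard library are available. Lean on these libraries where they do the work, as an engineer would, in place of code of your own. Each camera call takes 0.05 s, during which the arm holds its last target. There are 200 camera calls.

## Working session

There is one attempt and no reset: what is moved stays moved. The work goes in short steps, Python scripts to look and compute and a shell command to move; the robot and the scene stay as the last step left them, time stands still between calls to the robot, and variables do not carry over. Pictures are saved under pics/ and viewed, at most 10 in all, crops included, and the job is handed in when it is done.

```bash
ls; mkdir -p pics; python3 - <<'E'
from cell import bot
import cv2,numpy as np
s=bot.state(); print(s)
for n in("scene","top"):
    d=bot.snapshot(n); cv2.imwrite(f"pics/{n}0.png",d["image"][:,:,::-1]); np.savez(f"{n}0.npz",**d)
    print(n,d["mtx"].round(1).tolist(),d["dist_coeffs"],d["world_to_cam"].round(3).tolist())
E
```

```text
pics
{'time': 0.0, 'joint_pos': array([-1.36217405,  0.53715555, -0.00447352,  1.53887075,  0.00262022,
        1.06728816, -0.0711825 ]), 'qd': array([-4.61368432e-04, -2.97362026e-04, -1.61272325e-03, -2.81889209e-03,
        8.74113924e-05,  6.75260012e-04,  4.24159005e-04]), 'joint_efforts': array([ 7.89955793e-04, -5.83409643e+01,  1.04876071e+00, -2.59103841e+01,
        1.23401688e-02,  9.75189556e-03,  3.55229957e-06]), 'eef_pos': array([0.17622647, 0.6250032 , 0.23042056]), 'tool_rot': array([[-9.62508520e-01,  2.71251234e-01, -3.43096992e-04],
       [ 2.71251422e-01,  9.62507059e-01, -1.68131517e-03],
       [-1.25825540e-04, -1.71134573e-03, -9.99998528e-01]]), 'force': array([ 0.02282309, -0.02318392,  0.61905773]), 'wrist_torque': array([-0.00026858,  0.0284112 , -0.02525538]), 'grasp_force': 0.0, 'grip_width': 0.085089000186705}
scene [[364.2, 0.0, 259.1], [0.0, 364.2, 189.6], [0.0, 0.0, 1.0]] [0.01176439 0.         0.         0.         0.        ] [[0.622, -0.783, 0.016, -0.363], [-0.562, -0.461, -0.687, 0.343], [0.545, 0.418, -0.727, 0.902], [0.0, 0.0, 0.0, 1.0]]
top [[470.7, 0.0, 247.4], [0.0, 470.7, 195.1], [0.0, 0.0, 1.0]] [0.00711803 0.         0.         0.         0.        ] [[0.027, -1.0, -0.004, -0.054], [-0.984, -0.026, -0.178, 0.522], [0.178, 0.008, -0.984, 1.241], [0.0, 0.0, 0.0, 1.0]]
```

View pics/top0.png

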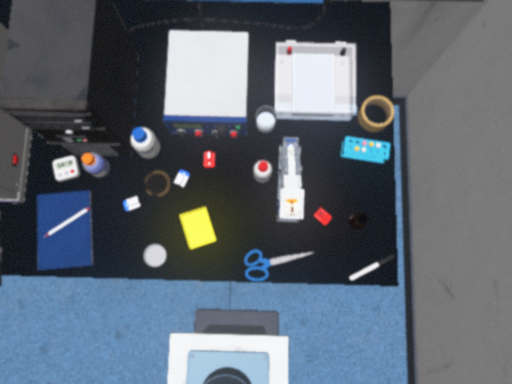

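View pics/scene0.png

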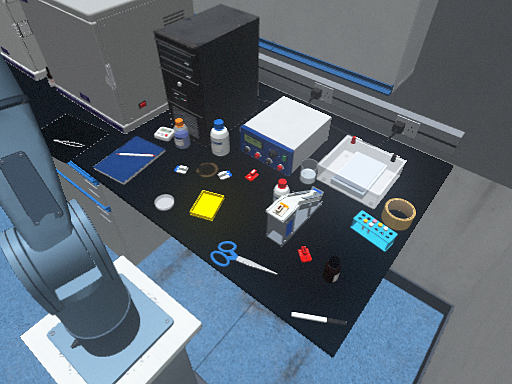

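The top view shows the loader at (290,180) with its ledge end at the bottom and the spent cartridge at (291,203). The fresh cartridges are at (182,178) and (132,204), the tray at (198,228), and red look-alikes at (209,159) and (323,216). The dish is at (155,256), the amber bottle at (358,219), the wash bottle at (262,170) and the rack at (365,149).

```bash
cat > h.py <<'E'
import cv2,numpy as np
from scipy.spatial.transform import Rotation as R
def camT(d,st=None):
    "cam->world 4x4"
    if 'world_to_cam' in d: return np.linalg.inv(d['world_to_cam'])
    T=np.eye(4);T[:3,:3]=st['tool_rot'];T[:3,3]=st['eef_pos']
    return T@d['hand_eye']
def cast(d,T,uv,z):
    uv=np.array(uv,float).reshape(-1,1,2)
    n=cv2.undistortPoints(uv,d['mtx'],d['dist_coeffs'])[:,0]
    r=np.c_[n,np.ones(len(n))]@T[:3,:3].T; o=T[:3,3]
    return o+r*((z-o[2])/r[:,2])[:,None]
def proj(d,T,P):
    M=np.linalg.inv(T)
    return cv2.projectPoints(np.array(P,float).reshape(-1,3),cv2.Rodrigues(M[:3,:3])[0],M[:3,3],d['mtx'],d['dist_coeffs'])[0][:,0]
def shot(bot,n,name):
    st=bot.state(); d=bot.snapshot(n); cv2.imwrite(f"pics/{name}.png",d["image"][:,:,::-1])
    return d,camT(d,st),st
def need(st,pos,xdir):
    "tool-frame shift & turn to reach TCP pos, pointing down, tool y along +-ydir nearest; xdir = world angle of closing line"
    Rt=st['tool_rot']; y=np.array([np.cos(xdir),np.sin(xdir),0])
    if y@Rt[:,1]<0:y=-y
    G=np.c_[np.cross(y,[0,0,-1]),y,[0,0,-1]]
    return (Rt.T@(np.array(pos)-st['eef_pos'])).round(4), R.from_matrix(Rt.T@G).as_rotvec().round(4)
E
python3 - <<'E'
from h import *
d=dict(np.load('top0.npz')); T=camT(d)
for n,uv,z in [("ledge rear mid",(291,219),.128),("ledgeRL",(279,219),.128),("RR",(304,219),.128),("low end",(290,138),.03),("spent",(291,203),.14),("c1",(182,178),.01),("c2",(132,204),.01),("tray",(198,228),.01),("dish",(155,256),.01),("wash cap",(262,168),.105),("amber cap",(358,220),.089),("rack",(365,149),.05),("red1",(209,159),.01),("red2",(323,216),.01),("bluebottle",(143,140),.05)]:
    print(n,cast(d,T,uv,z)[0].round(3))
im=d['image'];c=cv2.resize(im[120:275,110:390],None,fx=2.8,fy=2.8,interpolation=cv2.INTER_CUBIC);cv2.imwrite('pics/topc.png',c[:,:,::-1])
print(bot.snapshot('wrist')['hand_eye'].round(3),bot.snapshot('wrist')['mtx']) if 0 else None
E
python3 -c "
from cell import bot
d=bot.snapshot('wrist');print(d['hand_eye'].round(3),d['mtx'],d['dist_coeffs'])"
```

```text
ledge rear mid [ 0.45  -0.152  0.128]
ledgeRL [ 0.45  -0.122  0.128]
RR [ 0.451 -0.185  0.128]
low end [ 0.694 -0.155  0.03 ]
spent [ 0.49  -0.151  0.14 ]
c1 [0.575 0.148 0.01 ]
c2 [0.496 0.284 0.01 ]
tray [0.434 0.096 0.01 ]
dish [0.353 0.211 0.01 ]
wash cap [ 0.587 -0.076  0.105]
amber cap [ 0.458 -0.331  0.089]
rack [ 0.662 -0.362  0.05 ]
red1 [0.632 0.074 0.01 ]
red2 [ 0.477 -0.252  0.01 ]
bluebottle [0.671 0.256 0.05 ]
[[ 0.    -0.966 -0.259  0.064]
 [ 1.     0.001 -0.001  0.001]
 [ 0.001 -0.259  0.966 -0.141]
 [ 0.     0.     0.     1.   ]] [[298.48150354   0.         252.55963544]
 [  0.         298.48150354 193.83856045]
 [  0.           0.           1.        ]] [-0.07792415  0.          0.          0.          0.        ]
```

View pics/topc.png

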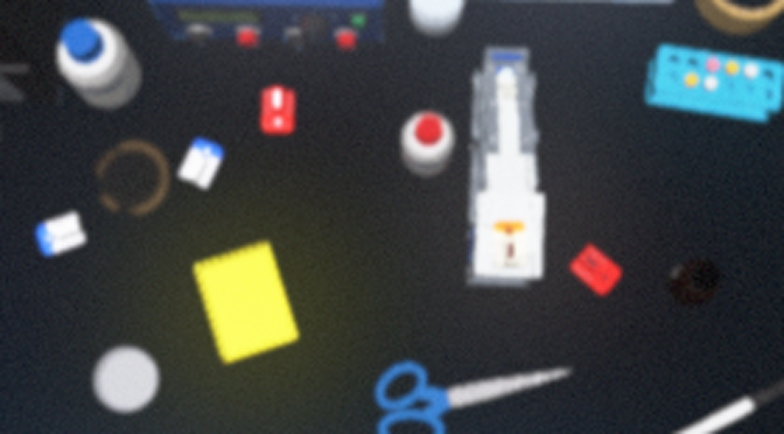

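The crop confirms the layout. At c1 the nose points to the upper right, at c2 to the left, and the spent nose points up towards the tube. Next I move over the bench side.

```bash
python3 -m crank '[[[-0.05,-0.04,0,0,0,-0.09,0.085],[-0.1,-0.08,0,0,0,-0.18,0.085],[-0.15,-0.12,0,0,0,-0.274,0.085],[-0.19,-0.145,0,0,0,-0.274,0.085],[-0.21,-0.16,0,0,0,-0.274,0.085]]]'
python3 -m crank '[[[-0.04,-0.05,0,0,0,0,0.085],[-0.08,-0.10,0,0,0,0,0.085],[-0.12,-0.15,0,0,0,0,0.085],[-0.15,-0.19,0,0,0,0,0.085],[-0.165,-0.214,0,0,0,0,0.085]]]'
python3 -m crank '[[[0,0,0,0,0,0,0.085],[0,0,0,0,0,0,0.085],[0,0,0,0,0,0,0.085],[0,0,0,0,0,0,0.085],[0,0,0,0,0,0,0.085]]]'
python3 - <<'E'
from h import *
from cell import bot
d,T,st=shot(bot,'wrist','w1'); np.savez('w1.npz',T=T,**d)
print(st['time'],st['eef_pos'],st['tool_rot'].round(3).tolist())
E
```

```text
time: 0.78
eef_pos: [0.3375, 0.4115, 0.2312]
tool_rot: [[-1.0, 0.005, 0.001], [0.005, 1.0, -0.001], [-0.001, -0.001, -1.0]]
force: [0.2, 0.1, -0.1]
grip_width: 0.085
grasp_force: 0.0
time: 1.4
eef_pos: [0.5016, 0.1971, 0.2312]
tool_rot: [[-1.0, 0.005, 0.001], [0.005, 1.0, -0.001], [-0.001, -0.001, -1.0]]
force: [-0.0, 0.3, 0.7]
grip_width: 0.0853
grasp_force: 0.0
time: 2.02
eef_pos: [0.4997, 0.201, 0.2313]
tool_rot: [[-1.0, -0.0, 0.0], [-0.0, 1.0, 0.0], [-0.0, 0.0, -1.0]]
force: [-0.2, 0.6, 0.6]
grip_width: 0.0852
grasp_force: 0.0
2.025 [0.49967698 0.20102113 0.23132664] [[-1.0, -0.0, 0.0], [-0.0, 1.0, 0.0], [-0.0, 0.0, -1.0]]
```

View pics/w1.png

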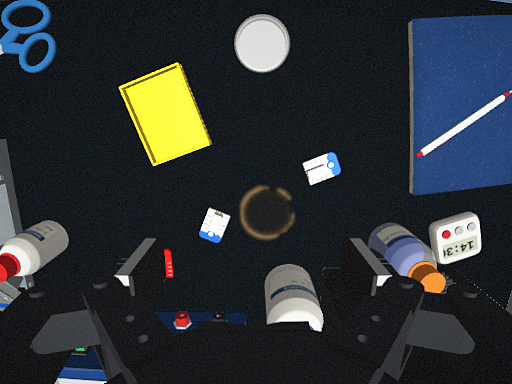

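The wrist view shows c1 at (214,225) with its nose pointing down-left, c2 at (322,168) with its nose pointing right, the tray at (165,114) and the dish at (262,43).

```bash
cat >> h.py <<'E'
def masks(im):
    h=cv2.cvtColor(im,cv2.COLOR_RGB2HSV).astype(int);H,S,V=h[...,0],h[...,1],h[...,2]
    return dict(white=(V>130)&(S<80),blue=(H>98)&(H<118)&(S>130)&(V>130),yellow=(H>22)&(H<38)&(S>120)&(V>90),orange=(H>8)&(H<22)&(S>140)&(V>120))
def cart(d,T,m,uv,r,z):
    k=np.zeros(m['white'].shape,np.uint8); cv2.circle(k,tuple(uv),r,1,-1); k=k>0
    w=np.argwhere((m['white']|m['blue'])&k)[:,::-1]; b=np.argwhere(m['blue']&k)[:,::-1]
    W=cast(d,T,w,z)[:,:2]; B=cast(d,T,b,z)[:,:2].mean(0)
    (c,s,a)=cv2.minAreaRect((W*1000).astype(np.float32)); bp=cv2.boxPoints((c,s,a))
    e=[bp[1]-bp[0],bp[2]-bp[1]]; e=max(e,key=np.linalg.norm); e/=np.linalg.norm(e)
    if e@(B*1000-np.array(c))<0:e=-e
    return np.array(c),s,np.degrees(np.arctan2(e[1],e[0])),len(b)
E
python3 - <<'E'
from h import *
d=dict(np.load('w1.npz'));T=d.pop('T');m=masks(d['image'])
for uv in[(214,225),(322,168)]:
  for z in(.003,.008): print(cart(d,T,m,uv,28,z))
y=(m['yellow']*255).astype(np.uint8);c=max(cv2.findContours(y,0,2)[0],key=cv2.contourArea)
bp=cv2.boxPoints(cv2.minAreaRect(c[:,0].astype(np.float32)));P=cast(d,T,bp,.012)[:,:2];print(bp,P.round(3),P.mean(0),np.linalg.norm(P[1]-P[0]),np.linalg.norm(P[2]-P[1]))
im=d['image'];a=cv2.resize(im[135:255,180:360],None,fx=4,fy=4,interpolation=cv2.INTER_CUBIC);cv2.imwrite('pics/w1c.png',a[:,:,::-1])
E
```

```text
(array([578.59838867, 149.43690491]), (30.47002410888672, 43.099021911621094), np.float32(-22.900585), 141)
(array([576.66473389, 150.1373291 ]), (30.057357788085938, 42.51535415649414), np.float32(-22.900629), 141)
(array([500.67703247, 288.17791748]), (31.034852981567383, 42.483985900878906), np.float32(111.70025), 190)
(array([499.79870605, 286.99935913]), (30.61456298828125, 41.908607482910156), np.float32(111.7003), 190)
[[117.31951   86.36687 ]
 [179.30771   60.538456]
 [213.6864   143.04735 ]
 [151.69821  168.87576 ]] [[0.402 0.043]
 [0.375 0.118]
 [0.469 0.154]
 [0.501 0.077]] [0.4369576  0.09780364] 0.07948783994827414 0.10082873615442031
```

View pics/w1c.png

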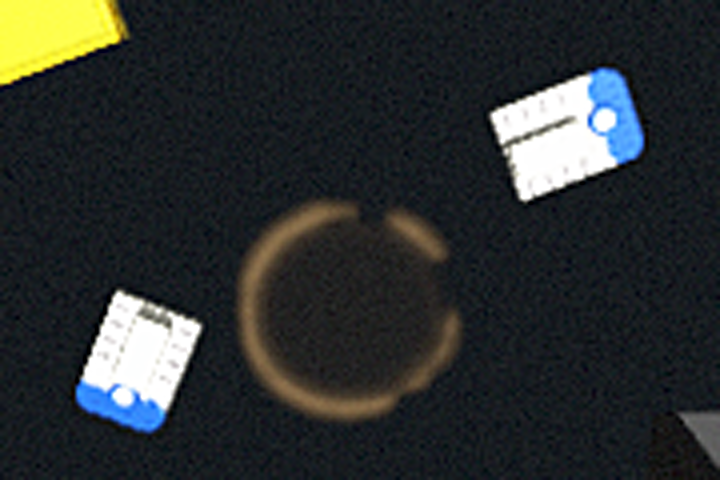

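The sizes match the base plate (30 x 42 mm), so both fresh poses are good. Next I move over the ledge.

```bash
python3 -m crank '[[[0.01,-0.06,-0.01,0,0,0,0.085],[0.02,-0.12,-0.02,0,0,0,0.085],[0.03,-0.18,-0.03,0,0,0,0.085],[0.04,-0.24,-0.03,0,0,0,0.085],[0.05,-0.3,-0.03,0,0,0,0.085]]]'
python3 -m crank '[[[0,-0.03,0,0,0,0,0.085],[0,-0.05,0,0,0,0,0.085],[0,-0.05,0,0,0,0,0.085],[0,-0.05,0,0,0,0,0.085],[0,-0.05,0,0,0,0,0.085]]]'
python3 - <<'E'
from h import *
from cell import bot
d,T,st=shot(bot,'wrist','w2'); np.savez('w2.npz',T=T,**d)
print(st['time'],st['eef_pos'],st['tool_rot'].round(3).tolist())
im=d['image'];cv2.imwrite('pics/w2c.png',cv2.resize(im[40:320,110:400],None,fx=2.1,fy=2.1,interpolation=cv2.INTER_CUBIC)[:,:,::-1])
E
```

```text
time: 2.7
eef_pos: [0.4493, -0.1012, 0.2618]
tool_rot: [[-1.0, 0.0, 0.001], [0.0, 1.0, 0.0], [-0.001, 0.0, -1.0]]
force: [0.6, -0.2, 0.1]
grip_width: 0.0849
grasp_force: 0.0
time: 3.32
eef_pos: [0.4498, -0.1482, 0.2612]
tool_rot: [[-1.0, -0.001, -0.0], [-0.001, 1.0, 0.0], [0.0, 0.0, -1.0]]
force: [-0.7, 0.5, 1.1]
grip_width: 0.0854
grasp_force: 0.0
3.325 [ 0.44983007 -0.14819157  0.26124525] [[-1.0, -0.001, -0.0], [-0.001, 1.0, 0.0], [0.0, 0.0, -1.0]]
```

View pics/w2c.png

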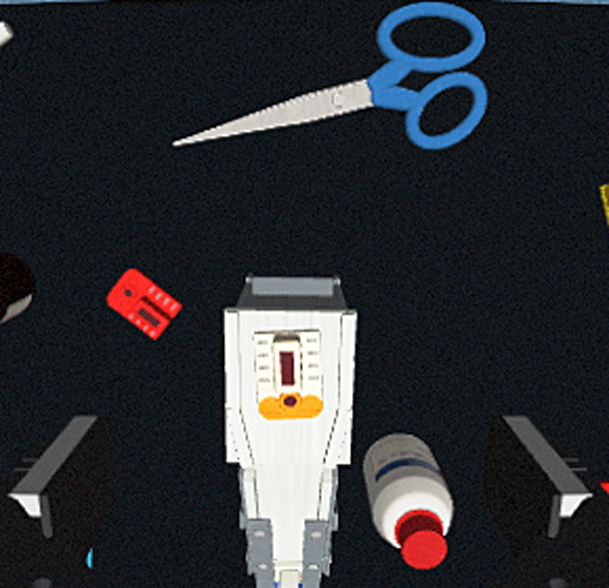

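The crop (scale 2.1, offset 110,40) shows the deck rear edge at y≈312 (x 226 to 355), the brow at y≈465, and the spent cartridge with its tail at y≈331 and its orange nose at y≈419.

```bash
python3 - <<'E'
from h import *
d=dict(np.load('w2.npz'));T=d.pop('T');m=masks(d['image'])
f=lambda x,y:(110+x/2.1,40+y/2.1)
for n,p,z in[("rearL",f(226,312),.133),("rearR",f(355,312),.133),("browL",f(228,463),.133),("browR",f(351,463),.133),("inL",f(239,316),.128),("inR",f(341,316),.128),("sp tailL",f(254,331),.133),("tailR",f(321,331),.133),("nose",f(290,419),.133),("noseL",f(258,405),.133),("noseR",f(323,405),.133),("ribtailtop",f(288,340),.147)]:
    print(n,cast(d,T,p,z)[0].round(4))
# line fit of silhouettes: white mask rows
w=m['white']
for y in range(192,262,6):
    r=np.where(w[y,200:300])[0]+200; print(y,r.min(),r.max(),cast(d,T,[(r.min(),y),(r.max()+1,y)],.133)[:,:2].round(4).tolist())
o=np.argwhere(m['orange'][180:260,220:280])[:,::-1]+[220,180];print(cast(d,T,o,.133).mean(0))
E
```

```text
rearL [ 0.4531 -0.1806  0.133 ]
rearR [ 0.453  -0.1235  0.133 ]
browL [ 0.527 -0.182  0.133]
browR [ 0.5269 -0.1235  0.133 ]
inL [ 0.4562 -0.1754  0.128 ]
inR [ 0.4561 -0.1293  0.128 ]
sp tailL [ 0.4618 -0.1684  0.133 ]
tailR [ 0.4618 -0.1385  0.133 ]
nose [ 0.5042 -0.1524  0.133 ]
noseL [ 0.4973 -0.1672  0.133 ]
noseR [ 0.4972 -0.1372  0.133 ]
ribtailtop [ 0.4618 -0.153   0.147 ]
192 217 279 [[0.4564, -0.1813], [0.4563, -0.1226]]
198 217 278 [[0.4622, -0.1815], [0.4621, -0.1233]]
204 217 278 [[0.4681, -0.1817], [0.468, -0.1232]]
210 217 278 [[0.474, -0.1818], [0.4739, -0.123]]
216 217 278 [[0.4801, -0.182], [0.4799, -0.1229]]
222 218 277 [[0.4861, -0.1813], [0.486, -0.1237]]
228 217 277 [[0.4923, -0.1824], [0.4922, -0.1235]]
234 217 277 [[0.4985, -0.1826], [0.4984, -0.1234]]
240 218 277 [[0.5049, -0.1818], [0.5047, -0.1232]]
246 218 276 [[0.5112, -0.182], [0.5111, -0.124]]
252 218 276 [[0.5177, -0.1822], [0.5176, -0.1239]]
258 218 276 [[0.5243, -0.1824], [0.5242, -0.1237]]
[ 0.49807249 -0.15259647  0.133     ]
```

Loader origin ≈(.489,-.1525) with yaw ≈ -0.7°. The spent rib is centred at (.474,-.153). Grasp it.

```bash
python3 -m crank '[[[-0.024,-0.005,0.04,0,0,0,0.04],[-0.024,-0.005,0.08,0,0,0,0.04],[-0.024,-0.005,0.115,0,0,0,0.035],[-0.024,-0.005,0.125,0,0,0,0.035],[-0.024,-0.005,0.125,0,0,0,0.035]]]' 30
python3 -m crank '[[[0,0,0,0,0,0,0.0],[0,0,0,0,0,0,0.0],[0,0,0,0,0,0,0.0],[0,0,0,0,0,0,0.0],[0,0,0,0,0,0,0.0]]]' 30
```

```text
time: 4.0
eef_pos: [0.4738, -0.1542, 0.1365]
tool_rot: [[-1.0, 0.0, -0.0], [0.0, 1.0, 0.0], [0.0, 0.0, -1.0]]
force: [-0.1, -0.8, 0.5]
grip_width: 0.035
grasp_force: 0.0
time: 4.62
eef_pos: [0.4748, -0.1547, 0.1378]
tool_rot: [[-1.0, 0.001, 0.003], [0.001, 1.0, -0.0], [-0.003, -0.0, -1.0]]
force: [-0.8, 0.1, 7.6]
grip_width: 0.0107
grasp_force: 32.1
```

```bash
python3 -m crank '[[[0,0,-0.045,0,0,0,0],[0,0,-0.09,0,0,0,0],[0.01,0.05,-0.09,0,0,0,0],[0.02,0.11,-0.09,0,0,0,0],[0.03,0.17,-0.09,0,0,0,0]]]'
python3 -m crank '[[[0.01,0.05,0,0,0,0,0],[0.016,0.082,0.01,0,0,0,0],[0.016,0.082,0.06,0,0,0,0],[0.016,0.082,0.11,0,0,0,0],[0.016,0.082,0.15,0,0,0,0]]]'
python3 -m crank '[[[0,0,0.03,0,0,0,0],[0,0,0.05,0,0,0,0],[0,0,0.06,0,0,0,0],[0,0,0.06,0,0,0,0],[0,0,0.06,0,0,0,0]]]'
```

```text
time: 5.25
eef_pos: [0.4437, 0.0172, 0.2272]
tool_rot: [[-1.0, 0.002, 0.002], [0.002, 1.0, 0.0], [-0.002, 0.0, -1.0]]
force: [0.7, 0.2, -0.7]
grip_width: 0.011
grasp_force: 31.2
time: 5.88
eef_pos: [0.4278, 0.0977, 0.0753]
tool_rot: [[-1.0, 0.0, 0.001], [0.0, 1.0, 0.0], [-0.001, 0.0, -1.0]]
force: [0.3, 0.3, 0.3]
grip_width: 0.0112
grasp_force: 31.2
time: 6.5
eef_pos: [0.4285, 0.0977, 0.0171]
tool_rot: [[-1.0, 0.001, 0.001], [0.001, 1.0, 0.0], [-0.001, 0.0, -1.0]]
force: [-0.7, 0.4, -1.4]
grip_width: 0.0111
grasp_force: 31.2
```

```bash
python3 -m crank '[[[0,0,0.003,0,0,0,0],[0,0,0.003,0,0,0,0.025],[0,0,0.003,0,0,0,0.025],[0,0,0.003,0,0,0,0.025],[0,0,0.003,0,0,0,0.025]]]'
python3 -m crank '[[[0,0,-0.05,0,0,0,0.025],[0,0,-0.11,0,0,0,0.035],[-0.05,0.02,-0.12,0,0,0.15,0.035],[-0.1,0.04,-0.12,0,0,0.3,0.035],[-0.141,0.0555,-0.12,0,0,0.4,0.035]]]'
python3 -m crank '[[[0,0,0,0,0,0,0.035],[0,0,0,0,0,0,0.035],[0,0,0,0,0,0,0.035],[0,0,0,0,0,0,0.035],[0,0,0,0,0,0,0.035]]]'
python3 - <<'E'
from h import *
from cell import bot
d,T,st=shot(bot,'wrist','w3'); np.savez('w3.npz',T=T,**d)
m=masks(d['image'])
uv=proj(d,T,[.5777,.1497,.01])[0].astype(int);print(uv)
c=cart(d,T,m,uv,60,.005);print(c)
a=np.radians(c[2]);print('need rib',need(st,[c[0][0]/1000-.009*np.cos(a),c[0][1]/1000-.009*np.sin(a),.0105],a+np.pi/2))
o=np.argwhere(m['orange'])[:,::-1];print(len(o),cast(d,T,o,.008).mean(0) if len(o) else 0)
E
```

```text
time: 7.12
eef_pos: [0.4279, 0.0976, 0.0133]
tool_rot: [[-1.0, 0.001, 0.0], [0.001, 1.0, -0.0], [-0.0, -0.0, -1.0]]
force: [0.3, 0.6, -0.5]
grip_width: 0.0252
grasp_force: 0.0
time: 7.75
eef_pos: [0.5708, 0.1541, 0.1339]
tool_rot: [[-0.92, 0.393, 0.001], [0.393, 0.92, 0.001], [-0.001, 0.001, -1.0]]
force: [-0.8, 0.6, 0.5]
grip_width: 0.0349
grasp_force: 0.0
time: 8.38
eef_pos: [0.5686, 0.1528, 0.1335]
tool_rot: [[-0.921, 0.39, -0.0], [0.39, 0.921, 0.0], [0.0, 0.0, -1.0]]
force: [0.7, -0.3, 0.2]
grip_width: 0.0351
grasp_force: 0.0
[252 196]
(array([578.22576904, 149.29489136]), (29.028261184692383, 42.063499450683594), np.float32(-22.178268), 316)
need rib (array([-0.0012,  0.0004,  0.123 ]), array([ 0.0001, -0.0001, -0.0137]))
437 [0.45268686 0.09859564 0.008     ]
```

View pics/w3.png

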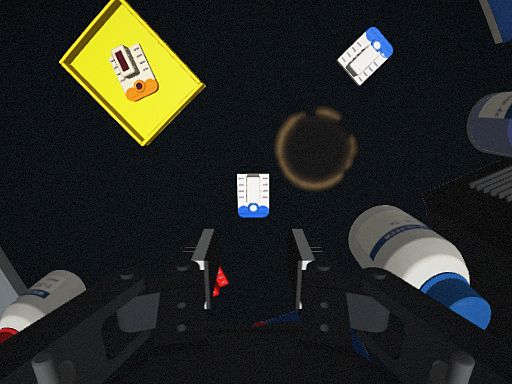

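The spent cartridge lies flat in the tray (135,72), and c1 is centred and aligned at (253,196). Grasp c1 and carry it to the ledge.

```bash
python3 -m crank '[[[-0.001,0,0.05,0,0,-0.01,0.035],[-0.001,0,0.1,0,0,-0.01,0.035],[-0.001,0,0.118,0,0,-0.01,0.035],[-0.001,0,0.1225,0,0,-0.01,0.035],[-0.001,0,0.1225,0,0,-0.01,0.035]]]'
python3 -m crank '[[[0,0,0,0,0,0,0.0],[0,0,0,0,0,0,0.0],[0,0,0,0,0,0,0.0],[0,0,0,0,0,0,0.0],[0,0,0,0,0,0,0.0]]]' 30
python3 -m crank '[[[0,0,-0.05,0,0,0,0.0],[0,0,-0.11,0,0,0,0.0],[0,0,-0.17,0,0,-0.12,0.0],[0,0,-0.21,0,0,-0.25,0.0],[0,0,-0.21,0,0,-0.375,0.0]]]'
python3 - <<'E'
from h import *
from cell import bot
st=bot.state();print(st['time'],need(st,[.469,-.1523,.20],np.pi/2-.01))
E
```

```text
time: 9.05
eef_pos: [0.571, 0.1528, 0.0121]
tool_rot: [[-0.925, 0.381, 0.002], [0.381, 0.925, 0.001], [-0.002, 0.001, -1.0]]
force: [-0.5, -0.1, 0.1]
grip_width: 0.035
grasp_force: 0.0
time: 9.68
eef_pos: [0.571, 0.1529, 0.0124]
tool_rot: [[-0.925, 0.381, 0.002], [0.381, 0.925, 0.001], [-0.002, 0.002, -1.0]]
force: [-0.4, 0.1, 7.9]
grip_width: 0.0106
grasp_force: 31.0
time: 10.3
eef_pos: [0.5722, 0.1531, 0.2255]
tool_rot: [[-1.0, 0.012, 0.008], [0.012, 1.0, 0.003], [-0.008, 0.003, -1.0]]
force: [-0.3, -0.4, -1.2]
grip_width: 0.0108
grasp_force: 30.2
10.3 (array([ 0.0998, -0.3067,  0.0238]), array([ 0.0028,  0.0077, -0.0018]))
```

```bash
python3 -m crank '[[[0.02,-0.06,0,0,0,0,0.0],[0.04,-0.12,0,0,0,0,0.0],[0.06,-0.18,0,0,0,0,0.0],[0.08,-0.24,0,0,0,0,0.0],[0.095,-0.29,0,0,0,0,0.0]]]'
python3 -m crank '[[[0.005,-0.017,0.03,0,0,0,0.0],[0.005,-0.017,0.06,0,0,0,0.0],[0.005,-0.017,0.07,0,0,0,0.0],[0.005,-0.017,0.07,0,0,0,0.0],[0.005,-0.017,0.07,0,0,0,0.0]]]'
python3 - <<'E'
from h import *
from cell import bot
st=bot.state();print(st['time'],need(st,[.470,-.1523,.1415],np.pi/2-.01))
E
```

```text
time: 10.92
eef_pos: [0.4692, -0.1381, 0.2215]
tool_rot: [[-1.0, 0.017, 0.001], [0.017, 1.0, -0.0], [-0.001, -0.0, -1.0]]
force: [1.2, -0.3, -0.6]
grip_width: 0.0114
grasp_force: 30.2
time: 11.55
eef_pos: [0.4659, -0.1527, 0.1519]
tool_rot: [[-1.0, 0.015, 0.002], [0.015, 1.0, -0.0], [-0.002, -0.0, -1.0]]
force: [0.2, 0.3, -0.6]
grip_width: 0.0106
grasp_force: 30.2
11.55 (array([-0.004 ,  0.0005,  0.0104]), array([-0.0002,  0.0019, -0.0051]))
```

```bash
python3 -m crank '[[[-0.004,0.0005,0.008,0,0,-0.005,0.0],[-0.004,0.0005,0.011,0,0,-0.005,0.0],[-0.004,0.0005,0.011,0,0,-0.005,0.0],[-0.004,0.0005,0.011,0,0,-0.005,0.035],[-0.004,0.0005,0.011,0,0,-0.005,0.035]]]'
python3 -m crank '[[[0,0,0,0,0,0,0.035],[0,0,-0.03,0,0,0,0.035],[0,0,-0.06,0,0,0,0.035],[0.03,0,-0.06,0,0,0,0.0],[0.034,0,-0.06,0,0,0,0.0]]]'
python3 - <<'E'
from h import *
from cell import bot
d,T,st=shot(bot,'wrist','w4'); np.savez('w4.npz',T=T,**d)
print(st['eef_pos']);m=masks(d['image'])
b=np.argwhere(m['blue'])[:,::-1];uv=proj(d,T,[.479,-.1524,.135])[0];print(uv)
b=b[np.linalg.norm(b-uv,axis=1)<70];print(len(b),cast(d,T,b,.133).mean(0))
x,y=uv.astype(int);cv2.imwrite('pics/w4c.png',cv2.resize(d['image'][max(0,y-130):y+150,x-150:x+150],None,fx=2,fy=2)[:,:,::-1])
E
```

```text
time: 12.18
eef_pos: [0.4689, -0.1524, 0.1397]
tool_rot: [[-1.0, 0.011, -0.0], [0.011, 1.0, -0.0], [0.0, -0.0, -1.0]]
force: [-1.2, -0.6, -0.8]
grip_width: 0.0351
grasp_force: 0.0
time: 12.8
eef_pos: [0.4334, -0.1521, 0.1998]
tool_rot: [[-1.0, 0.012, -0.001], [0.012, 1.0, 0.0], [0.001, 0.0, -1.0]]
force: [0.8, -0.3, -0.8]
grip_width: 0.0006
grasp_force: 0.0
[ 0.43335509 -0.15209013  0.19981604]
[252.72761804 262.66674034]
12 [ 0.4947973  -0.15275559  0.133     ]
```

View pics/w4c.png

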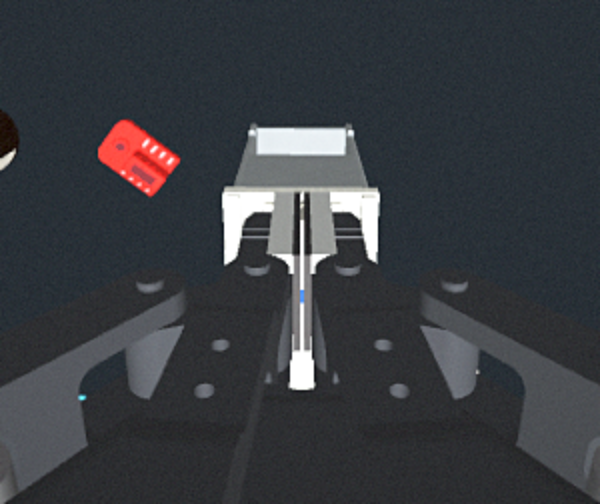

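The cartridge lies on the ledge between the guides, straight; the shut fingers are behind it. Lower and push.

```bash
python3 -m crank '[[[0,0,0.03,0,0,0,0],[0,0,0.055,0,0,0,0],[0,0,0.062,0,0,0,0],[0,0,0.062,0,0,0,0],[0,0,0.062,0,0,0,0]]]'
python3 -m crank '[[[-0.012,0,0,0,0,0,0],[-0.024,0,0,0,0,0,0],[-0.034,0,0,0,0,0,0],[-0.042,0,0,0,0,0,0],[-0.050,0,0,0,0,0,0]]]'
python3 -m crank '[[[-0.007,0,0,0,0,0,0],[-0.014,0,0,0,0,0,0],[-0.021,0,0,0,0,0,0],[-0.028,0,0,0,0,0,0],[-0.030,0,0,0,0,0,0]]]'
python3 -m crank '[[[0,0,-0.04,0,0,0,0],[0,0.02,-0.1,0,0,0,0],[0.03,0.08,-0.12,0,0,0,0.035],[0.06,0.14,-0.12,0,0,0,0.035],[0.06,0.16,-0.12,0,0,0,0.035]]]'
python3 - <<'E'
from h import *
from cell import bot
d,T,st=shot(bot,'wrist','w5'); d2,T2,_=shot(bot,'scene','s5');d3,T3,_=shot(bot,'top','t5')
print(st['eef_pos'])
def crop(d,T,r,sz):
    x,y=proj(d,T,[.56,-.153,.1])[0].astype(int);print(x,y);x=np.clip(x,r,511-r);y=np.clip(y,r,383-r);return cv2.resize(d['image'][y-r:y+r,x-r:x+r],(sz,sz),interpolation=cv2.INTER_CUBIC)
cv2.imwrite('pics/c5.png',np.hstack([crop(d2,T2,55,400),crop(d3,T3,55,400)])[:,:,::-1])
E
```

```text
time: 13.48
eef_pos: [0.4358, -0.1523, 0.1385]
tool_rot: [[-1.0, 0.011, 0.001], [0.011, 1.0, -0.0], [-0.001, -0.0, -1.0]]
force: [-0.0, 0.6, 0.2]
grip_width: 0.0
grasp_force: 0.0
time: 14.1
eef_pos: [0.4854, -0.1526, 0.1377]
tool_rot: [[-1.0, 0.011, -0.0], [0.011, 1.0, -0.0], [0.0, -0.0, -1.0]]
force: [0.6, 0.2, 0.7]
grip_width: 0.0007
grasp_force: 0.1
time: 14.72
eef_pos: [0.5156, -0.1528, 0.1378]
tool_rot: [[-1.0, 0.01, 0.0], [0.01, 1.0, -0.0], [-0.0, -0.0, -1.0]]
force: [-0.2, -0.4, 0.5]
grip_width: 0.0002
grasp_force: 0.0
time: 15.35
eef_pos: [0.455, 0.0104, 0.2582]
tool_rot: [[-1.0, 0.008, -0.0], [0.008, 1.0, 0.001], [0.0, 0.001, -1.0]]
force: [0.8, -0.6, 0.1]
grip_width: 0.0349
grasp_force: 0.0
[0.45496712 0.01038436 0.25820334]
295 199
290 179
```

View pics/c5.png

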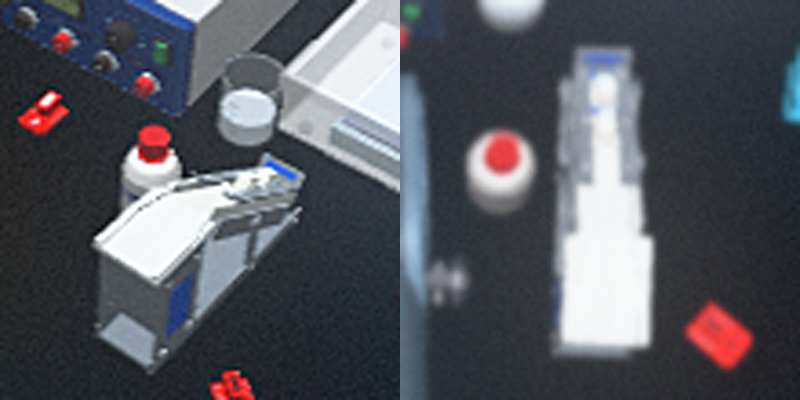

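It appears to have slid down against the first one. A quick numeric check, then on to c2.

```bash
cat > chk.py <<'E'
from h import *
def blues(d,T):
    "rail-x of blue blobs along the rail centre line"
    xs=np.linspace(0,.19,96);c,s=np.cos(.611),np.sin(.611)
    P=np.c_[.529+xs*c+.005*s,-.153-.01*xs,.128-xs*s+.005*c]
    uv=proj(d,T,P);im=d['image'].astype(int)
    out=[]
    for x,(u,v) in zip(xs,uv):
        p=im[int(v)-1:int(v)+2,int(u)-3:int(u)+4].reshape(-1,3);out.append((int(x*1000),int((p[:,2]-p[:,0]).max()), int(np.median(p.sum(1))/3)))
    return out
E
python3 - <<'E'
from chk import *
from cell import bot
for n in('top0','t5'):
    d=dict(np.load('top0.npz')) if n=='top0' else bot.snapshot('top')
    print(n,[b[:2] for b in blues(d,camT(d)) if b[1]>12])
d,T,st=shot(bot,'wrist','w6')
print('hover c2',st['time'],need(st,[.5036,.2793,.134],np.radians(111.7+90)))
E
```

```text
top0 [(66, 14), (68, 15), (70, 15), (72, 15), (74, 15), (76, 15), (78, 15), (80, 16), (82, 16), (84, 16), (86, 16), (88, 17), (90, 17), (92, 17), (94, 17), (96, 17), (98, 17), (100, 15), (102, 15), (104, 15), (106, 15), (108, 15), (110, 15), (112, 15), (114, 15), (116, 15), (118, 15), (120, 15), (122, 15), (124, 14), (126, 14), (128, 14), (130, 13), (132, 13), (134, 13), (136, 13), (156, 23), (158, 23), (160, 35), (162, 35), (164, 59), (166, 59), (168, 74), (170, 74), (172, 74), (174, 74), (176, 74), (178, 74), (180, 74), (182, 72), (184, 72), (186, 101), (188, 101), (190, 101)]
t5 [(66, 17), (68, 17), (70, 17), (72, 17), (74, 17), (76, 17), (78, 17), (80, 17), (82, 17), (84, 16), (86, 16), (88, 16), (90, 16), (92, 16), (94, 16), (96, 13), (98, 13), (116, 16), (118, 16), (120, 39), (122, 39), (124, 64), (126, 64), (128, 64), (130, 64), (132, 64), (134, 64), (136, 64), (138, 46), (140, 46), (142, 21), (144, 21), (156, 18), (158, 18), (160, 30), (162, 30), (164, 49), (166, 49), (168, 68), (170, 68), (172, 68), (174, 68), (176, 68), (178, 68), (180, 68), (182, 75), (184, 75), (186, 103), (188, 103), (190, 103)]
hover c2 15.55 (array([-0.0442,  0.2722,  0.1238]), array([-1.0000e-04,  4.0000e-04,  1.1822e+00]))
```

The second nose shows at rail x ≈120–140 mm, which is 42 mm behind the first, so it is home. Now c2.

```bash
python3 -m crank '[[[-0.01,0.055,0,0,0,0.18,0.035],[-0.02,0.11,0,0,0,0.36,0.035],[-0.03,0.165,0.02,0,0,0.54,0.035],[-0.04,0.22,0.06,0,0,0.72,0.035],[-0.044,0.272,0.1,0,0,0.9,0.035]]]'
python3 -m crank '[[[0,0,0.0,0,0,0.14,0.035],[0,0,0.02,0,0,0.282,0.035],[0,0,0.024,0,0,0.282,0.035],[0,0,0.024,0,0,0.282,0.035],[0,0,0.024,0,0,0.282,0.035]]]'
python3 - <<'E'
from h import *
from cell import bot
d,T,st=shot(bot,'wrist','w7'); np.savez('w7.npz',T=T,**d)
m=masks(d['image'])
uv=proj(d,T,[.5003,.2877,.01])[0].astype(int);print(uv,st['joint_pos'].round(2))
c=cart(d,T,m,uv,60,.005);print(c)
a=np.radians(c[2]);print('need rib',need(st,[c[0][0]/1000-.009*np.cos(a),c[0][1]/1000-.009*np.sin(a),.0115],a+np.pi/2))
E
```

```text
time: 16.23
eef_pos: [0.5049, 0.2716, 0.1627]
tool_rot: [[-0.606, 0.795, 0.002], [0.795, 0.606, -0.0], [-0.001, 0.001, -1.0]]
force: [0.4, -0.6, 0.8]
grip_width: 0.0348
grasp_force: 0.0
time: 16.85
eef_pos: [0.5036, 0.2713, 0.1404]
tool_rot: [[-0.37, 0.929, 0.001], [0.929, 0.37, 0.001], [0.0, 0.001, -1.0]]
force: [-0.1, -0.2, -0.4]
grip_width: 0.035
grasp_force: 0.0
[254 168] [-0.79  0.53  0.29  1.84 -0.21  0.8  -0.02]
(array([501.39788818, 286.96920776]), (29.70833396911621, 45.793212890625), np.float32(111.08452), 272)
need rib (array([0.0064, 0.0035, 0.1289]), array([ 0.0012, -0.0002,  0.0107]))
```

View pics/w7.png

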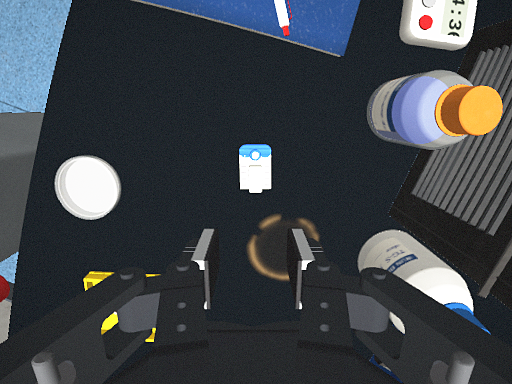

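c2 is centred and aligned at (255,168), nose up, with the rib tail bulging at (255,190). The dish is clear.

```bash
python3 -m crank '[[[0.004,0.0035,0.05,0,0,0.01,0.035],[0.008,0.0035,0.1,0,0,0.01,0.035],[0.008,0.0035,0.123,0,0,0.01,0.035],[0.008,0.0035,0.1285,0,0,0.01,0.035],[0.008,0.0035,0.1285,0,0,0.01,0.035]]]'
python3 -m crank '[[[0,0,0,0,0,0,0.0],[0,0,0,0,0,0,0.0],[0,0,0,0,0,0,0.0],[0,0,0,0,0,0,0.0],[0,0,0,0,0,0,0.0]]]' 30
python3 -m crank '[[[0,0,-0.05,0,0,0,0.0],[0,0,-0.11,0,0,0,0.0],[0,0,-0.17,0,0,0.15,0.0],[0,0,-0.21,0,0,0.33,0.0],[0,0,-0.21,0,0,0.5,0.0]]]'
python3 - <<'E'
from h import *
from cell import bot
st=bot.state();print(st['time'],st['joint_pos'].round(2),need(st,[.470,-.1523,.22],np.pi/2-.01))
E
```

```text
time: 17.52
eef_pos: [0.5039, 0.2805, 0.012]
tool_rot: [[-0.36, 0.933, 0.001], [0.933, 0.36, 0.001], [0.0, 0.001, -1.0]]
force: [1.1, -0.6, 0.7]
grip_width: 0.0348
grasp_force: 0.0
time: 18.15
eef_pos: [0.5042, 0.2808, 0.0126]
tool_rot: [[-0.36, 0.933, 0.002], [0.933, 0.36, 0.001], [0.001, 0.002, -1.0]]
force: [-0.7, -0.3, 6.9]
grip_width: 0.0111
grasp_force: 31.2
time: 18.77
eef_pos: [0.5052, 0.2814, 0.2255]
tool_rot: [[0.137, 0.991, 0.006], [0.991, -0.137, 0.005], [0.006, 0.005, -1.0]]
force: [-0.5, 0.0, -1.3]
grip_width: 0.0107
grasp_force: 30.4
18.775 [-0.94  0.44  0.47  1.77 -0.24  0.98 -0.51] (array([-0.4345,  0.0246,  0.0031]), array([ 1.0000e-04, -8.5000e-03,  1.4431e+00]))
```

```bash
python3 -m crank '[[[-0.05,0.003,0,0,0,0.18,0.0],[-0.105,0.006,0,0,0,0.36,0.0],[-0.16,0.009,0,0,0,0.54,0.0],[-0.215,0.012,0,0,0,0.72,0.0],[-0.27,0.015,0,0,0,0.9,0.0]]]'
python3 - <<'E'
from h import *
from cell import bot
st=bot.state();print(st['time'],st['joint_pos'].round(2),st['tool_rot'].round(3).tolist(),need(st,[.470,-.1523,.2],np.pi/2-.01))
E
```

```text
time: 19.4
eef_pos: [0.4822, 0.0092, 0.2218]
tool_rot: [[0.861, 0.508, 0.001], [0.508, -0.861, 0.001], [0.002, -0.0, -1.0]]
force: [-0.4, -0.9, -0.7]
grip_width: 0.0108
grasp_force: 30.4
19.4 [-0.75  0.33  0.77  2.01 -0.29  0.91 -0.86] [[0.861, 0.508, 0.001], [0.508, -0.861, 0.001], [0.002, -0.0, -1.0]] (array([-0.0926,  0.1329,  0.0216]), array([-0.0008, -0.0014,  0.5432]))
```

```bash
python3 -m crank '[[[-0.025,0.036,0,0,0,0.15,0.0],[-0.05,0.072,0,0,0,0.3,0.0],[-0.075,0.108,0,0,0,0.43,0.0],[-0.0926,0.133,0.01,0,0,0.543,0.0],[-0.0926,0.133,0.02,0,0,0.543,0.0]]]'
python3 - <<'E'
from h import *
from cell import bot
st=bot.state();print(st['time'],st['joint_pos'].round(2),need(st,[.470,-.1523,.1415],np.pi/2-.01))
E
```

```text
time: 20.02
eef_pos: [0.4709, -0.1534, 0.2015]
tool_rot: [[1.0, -0.009, 0.001], [-0.009, -1.0, -0.001], [0.001, 0.001, -1.0]]
force: [0.3, 0.5, -0.1]
grip_width: 0.0107
grasp_force: 30.4
20.025 [-0.48  0.43  0.9   2.01 -0.43  0.9  -0.93] (array([-0.001 , -0.0012,  0.06  ]), array([ 0.0009, -0.0012,  0.0012]))
```

```bash
python3 -m crank '[[[-0.001,-0.001,0.03,0,0,0,0.0],[-0.001,-0.001,0.05,0,0,0,0.0],[-0.001,-0.001,0.058,0,0,0,0.0],[-0.001,-0.001,0.061,0,0,0,0.0],[-0.001,-0.001,0.061,0,0,0,0.0]]]'
python3 -m crank '[[[0,0,0,0,0,0,0.0],[0,0,0,0,0,0,0.035],[0,0,0,0,0,0,0.035],[0,0,0,0,0,0,0.035],[0,0,-0.02,0,0,0,0.035]]]'
python3 -m crank '[[[0,0,-0.03,0,0,0,0.035],[0,0,-0.05,0,0,0,0.035],[-0.02,0,-0.05,0,0,0,0.0],[-0.035,0,-0.05,0,0,0,0.0],[-0.036,0,-0.05,0,0,0,0.0]]]'
python3 - <<'E'
from h import *
from cell import bot
d,T,st=shot(bot,'wrist','w8')
print(st['time'],st['eef_pos'],st['joint_pos'].round(2),need(st,[.434,-.1521,.138],np.pi/2-.01))
d,T,_=shot(bot,'scene','s8')
x,y=proj(d,T,[.5,-.153,.128])[0].astype(int);w=cv2.imread('pics/w8.png')
cv2.imwrite('pics/c8.png',np.hstack([cv2.resize(d['image'][y-50:y+50,x-50:x+50,::-1],(384,384)),w[:,56:456]]))
E
```

```text
time: 20.65
eef_pos: [0.4709, -0.1498, 0.1409]
tool_rot: [[1.0, -0.003, 0.001], [-0.003, -1.0, 0.0], [0.001, -0.0, -1.0]]
force: [-0.4, -0.7, 0.8]
grip_width: 0.011
grasp_force: 30.4
time: 21.28
eef_pos: [0.4693, -0.1497, 0.1596]
tool_rot: [[1.0, -0.004, -0.003], [-0.004, -1.0, 0.0], [-0.003, -0.0, -1.0]]
force: [-0.6, -0.1, -0.5]
grip_width: 0.0353
grasp_force: 0.0
time: 21.9
eef_pos: [0.4332, -0.1497, 0.21]
tool_rot: [[1.0, -0.005, -0.001], [-0.005, -1.0, 0.001], [-0.001, -0.001, -1.0]]
force: [0.4, 0.9, 0.1]
grip_width: 0.0001
grasp_force: 0.0
21.9 [ 0.43321488 -0.14965196  0.20998099] [-0.54  0.35  0.95  2.08 -0.37  0.88 -0.96] (array([0.0008, 0.0025, 0.072 ]), array([-0.001 ,  0.0006,  0.0051]))
```

View pics/c8.png

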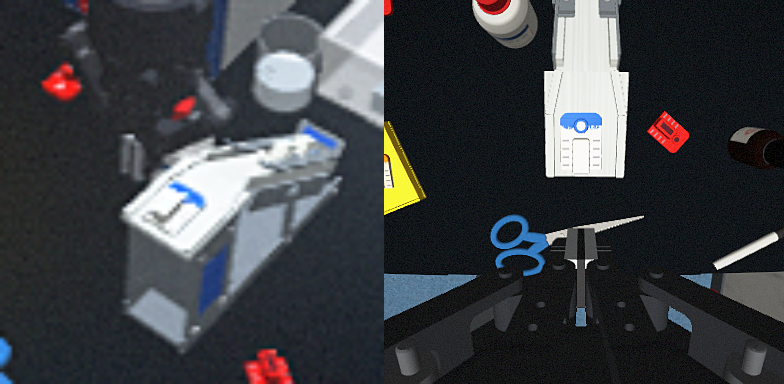

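The second cartridge lies flat and straight on the ledge, nose uphill in the picture (towards the tube). Lower behind it and push.

```bash
python3 -m crank '[[[0,0.001,0.03,0,0,0.005,0],[0,0.001,0.06,0,0,0.005,0],[0,0.001,0.072,0,0,0.005,0],[0,0.001,0.072,0,0,0.005,0],[0,0.001,0.072,0,0,0.005,0]]]'
python3 -m crank '[[[0.012,0,0,0,0,0,0],[0.024,0,0,0,0,0,0],[0.034,0,0,0,0,0,0],[0.042,0,0,0,0,0,0],[0.050,0.001,0,0,0,0,0]]]'
python3 -m crank '[[[0.008,0,0,0,0,0,0],[0.015,0,0,0,0,0,0],[0.022,0,0,0,0,0,0],[0.029,0,0,0,0,0,0],[0.031,0,0,0,0,0,0]]]'
python3 -m crank '[[[0,0,-0.04,0,0,0,0],[0,-0.02,-0.1,0,0,0,0],[-0.03,-0.08,-0.12,0,0,0,0],[-0.06,-0.14,-0.12,0,0,0,0],[-0.06,-0.16,-0.12,0,0,0,0]]]'
python3 - <<'E'
from chk import *
from cell import bot
d,T,_=shot(bot,'top','t9');d2,T2,_=shot(bot,'scene','s9');print(bot.state()['time'])
print([b[:2] for b in blues(d,T) if b[1]>25])
def crop(d,T,r,sz):
    x,y=proj(d,T,[.56,-.153,.1])[0].astype(int);return cv2.resize(d['image'][y-r:y+r,x-r:x+r],(sz,sz),interpolation=cv2.INTER_CUBIC)
cv2.imwrite('pics/c9.png',np.hstack([crop(d2,T2,50,400),crop(d,T,50,400)])[:,:,::-1])
E
```

```text
time: 22.62
eef_pos: [0.4351, -0.1512, 0.139]
tool_rot: [[1.0, -0.009, 0.001], [-0.009, -1.0, -0.0], [0.001, 0.0, -1.0]]
force: [0.7, -0.2, 0.6]
grip_width: 0.0
grasp_force: 0.0
time: 23.25
eef_pos: [0.4848, -0.1523, 0.1381]
tool_rot: [[1.0, -0.009, -0.0], [-0.009, -1.0, -0.0], [-0.0, 0.0, -1.0]]
force: [0.5, -0.9, 0.0]
grip_width: -0.0002
grasp_force: 0.1
time: 23.88
eef_pos: [0.5158, -0.1525, 0.1382]
tool_rot: [[1.0, -0.009, 0.0], [-0.009, -1.0, -0.0], [0.0, 0.0, -1.0]]
force: [0.2, -0.3, -0.3]
grip_width: 0.0
grasp_force: 0.0
time: 24.5
eef_pos: [0.4549, 0.0109, 0.2581]
tool_rot: [[1.0, -0.006, -0.001], [-0.006, -1.0, 0.003], [-0.001, -0.003, -1.0]]
force: [-0.5, -0.4, -0.1]
grip_width: -0.0
grasp_force: 0.0
24.6
[(80, 32), (82, 32), (84, 57), (86, 57), (88, 57), (90, 57), (92, 57), (94, 57), (96, 50), (98, 50), (116, 28), (118, 28), (120, 59), (122, 59), (124, 73), (126, 73), (128, 73), (130, 73), (132, 73), (134, 73), (136, 73), (138, 45), (140, 45), (160, 38), (162, 38), (164, 62), (166, 62), (168, 73), (170, 73), (172, 73), (174, 73), (176, 73), (178, 73), (180, 73), (182, 75), (184, 75), (186, 105), (188, 105), (190, 105)]
```

View pics/c9.png

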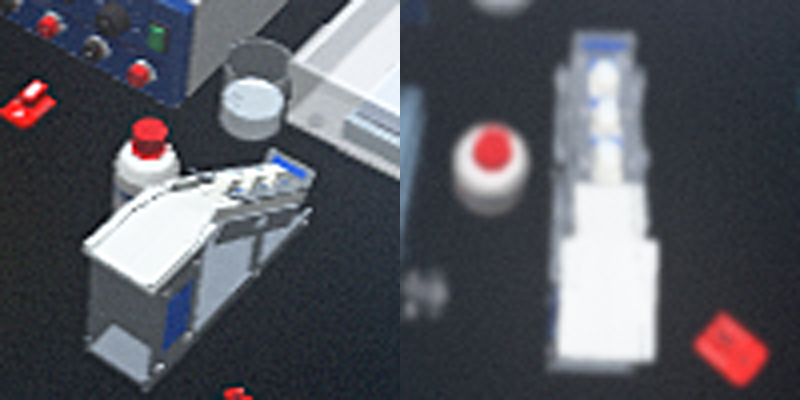

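The picture shows three ribs evenly stacked in the tube, the noses about 42 mm apart, and an empty ledge. The arm is clear of everything, so I hand in.

```bash
python3 -m crank '[[[0,0,0,0,0,0,0],[0,0,0,0,0,0,0],[0,0,0,0,0,0,0],[0,0,0,0,0,0,0],[0,0,0,0,0,0,0]]]' | head -2; python3 -c "
from cell import bot
print(bot.sign_off())"
```

```text
time: 25.22
eef_pos: [0.4568, 0.0076, 0.2582]
the job is handed in; nothing more can be done
None
```

The job is handed in at 25.2 s: in the camera images the spent cartridge lies in the yellow tray and both fresh ones sit home in the tube, stacked nose-down behind the first; sign-off returned no verdict.

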